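# Move the tube caddy to the other folding hook

## Task

Pushing rather than gripping the hooks, swing out the empty folded one and press it firmly, but not roughly, against its stop so that its catch bites; then move the tube caddy from its present hook and hang it upright by its hand slot on the hook just opened. Finally fold the emptied hook back flat and press it firmly home too, without straining either hook, dropping the caddy or disturbing the other things on the table.

Things in the scene. Friction and masses are not known exactly. Their poses are not given: they have to be found in the camera images.
- panelA_hinge (a point): NOMINAL point on hook A's vertical hinge axis, level with its bar's top, 200 mm above the table. x square out of the panel's front, y along the panel, z up. Hinge blocks are clamped by hand: the real hinge and both stops are off by up to 6 mm in height, 4 mm in y and 0.07 rad about z. This is not measured: find contact and stops by feel.
- panelB_hinge (a point): the same nominal hinge point for hook B on panel B, with its own unmeasured error of the same size. Below the bars sits only the hinge block (within 20 mm of the axis); beyond it the bar swings clear above the panel's top edge, so closed fingers pointing down can push bar and post from either side.
- panelA: panel A, white upright plate fixed to the table: 170 mm wide (y), 12 mm thick (x), 182 mm high, so its top is 18 mm below the nominal bar top. Its foot plate reaches 70 mm to -x. Origin at the centre of its underside; the nominal hinge point is at +26 mm x, +55 mm y, +200 mm z from it.
- panelB: panel B, the same as panel A, standing on the other side of the table (which is left and which right varies)
- hookA (a joint): angle of hook A (rad): 0 = folded flat, bar pointing along its panel's -y; 1.571 = swung out, pointing along panel +x; a stop at each end. It starts out with the caddy on it and must end folded. Stiff hinge: 0.4 N m to turn (3 to 4 N at the post), stays put. At a stop the catch bites only if pushed with over 8 N near the post. Keep under 25 N; 40 N in all breaks it: push, do not grip.
- hookB (a joint): angle of hook B, alike; it starts empty and folded (0 to 0.25) and must end swung out. Each hook is plain steel: a flat bar 14 mm wide, 8 mm thick, ending 125 mm from the axis in a square upright post, 14 x 14 mm (flush with the bar's sides), that rises 22 mm above the bar's top.
- caddy_grip (a point): centre of the grip web at the top of the caddy: x = normal of the 10 mm thick upright plate, y along it, z up. Web 10 x 84 x 36 mm (18 mm up and down from here); below it the hand slot, 52 mm wide (y), 46 mm high, open along x. Take the web from above, fingers closing along x, tips at most 30 mm below its top. Hanging, this point is 18 mm above the bar's top, about 70 mm from the axis.
- caddy: white tube caddy, 0.25 to 0.5 kg; tray 80 (x) x 110 (y) x 40 mm with capped tubes; origin at the centre of its underside, grip centre 149 mm above. Its plate hangs square to the bar. To slide the slot past the post, along the bar, the web's underside must be over 22 mm (post) and under 36 mm (slot floor) above the bar's top.
- tape_roll: bystander: roll of white tape, 70 mm diameter, 25 mm high, lying flat; origin at the centre of its underside
- gauze_box: bystander: cardboard box 70 x 100 x 45 mm high; origin at the centre of its underside
- gel_bottle: bystander: hand gel bottle 60 mm diameter, 150 mm high; origin at the centre of its underside
Mind the look-alikes: they are no part of the job. There is more than one size of the caddy; the job needs the largest.

How it is judged:
On the way, in this order (a step that is already met when the one before it is completed fails the run):
1. the empty hook B is swung out and pressed against its stop with more than 8 N (value of joint hookB above 1.5 rad and contact force between the fingers and hookB above 8 N), for 0.15 s.
2. the caddy hangs upright and still on hook B, let go (x of caddy_grip in the frame of panelB_hinge between 0.025 and 0.12 m and y of caddy_grip in the frame of panelB_hinge between -0.045 and 0.045 m and z of caddy_grip in the frame of panelB_hinge between 0.005 and 0.031 m and angle between caddy_grip's own z axis and vertical below 0.2 rad and contact force between caddy and hookB above 1 N and contact force between the fingers and caddy below 0.05 N and linear speed of caddy below 0.05 m/s), for 0.2 s.
3. the emptied hook A is folded and pressed flat against its stop with more than 8 N (value of joint hookA below 0.06 rad and contact force between the fingers and hookA above 8 N), for 0.15 s.
At the end, for the whole second after the job is handed in: Hook B out (angle above 1.50), hook A folded (angle below 0.06); the caddy hangs upright (tilt under 0.2 rad) and still on hook B between hinge and post: its grip centre 25 to 120 mm out from the hinge, within 45 mm sideways, 5 to 31 mm above the nominal bar top; nothing held (all of step 2 and value of joint hookB above 1.5 rad and value of joint hookA below 0.06 rad); the robot touches nothing.
It fails at once if a hook is strained: the fingers bear on it with more than 40 N in all (contact force between the fingers and hookA above 40 N or contact force between the fingers and hookB above 40 N).
It fails at once if the caddy is forced or dropped onto a hook (more than 25 N) (contact force between caddy and hookA above 25 N or contact force between caddy and hookB above 25 N).
It fails at once if the caddy is dropped or tipped (height (world z) of caddy_grip below 0.17 m or angle between caddy_grip's own z axis and vertical above 0.6 rad).
It fails at once if a bystander is disturbed (distance of any of tape_roll, gauze_box, gel_bottle from where it was at the start of the episode above 0.02 m).
It also fails if it takes over 72 s, if anything falls off the work surface, if the arm or the gripper's body presses on something with over 40 N, if the wrist force passes 120 N, or if a joint passes its speed limit or range.

## Robot

A 7-joint arm with a two-finger parallel gripper is mounted at the origin on the work surface. World frame = base frame: x ahead of the robot, y to its left, z up, the work surface at z = 0. Lengths are in m, angles in rad, forces in N, time in s.
With the tool pointing down it reaches from about 0.4 to 0.875 m from the base axis. Payload 6.5 kg.
Tool frame: the origin (TCP) lies midway between the tips of the shut fingers; the grasp point (between the pads) lies 19 mm behind it; z points along the fingers, y is the direction in which the jaws open and shut (so a half turn about z gives the same grasp; the last joint's range is limited). The gripper opens to 85 mm and grips with 20 to 120 N. Pads are 22 mm wide; open, the fingers measure 114 mm over their backs; the gripper's body (76 mm by 85 mm) begins 54 mm behind the grasp point. The pads swing forward as they close: fully open they stand 13 mm farther back than shut.
Start: joints at [1.271, 0.536, -0.004, 1.538, 0.003, 1.067, -0.071], TCP at [0.151, -0.632, 0.231] pointing down, gripper open.
Joint ranges: [-2.7, 2.7], [-0.37, 2.16], [-1.27, 1.26], [0.24, 2.4], [-1.31, 4.45], [0.19, 1.91], [-2.76, 2.76]. Speed limits (rad/s): [2.39, 2.39, 3.14, 3.14, 3.14, 3.14, 3.14].

## Interface

Orientations are given as a rotation vector (axis times angle).
In Python, from workcell import bot gives the robot as it stands. Calls block until the motion is done:
- bot.move_pose(position, orientation): joint-space move of the TCP to a pose.
- bot.move_linear(position, attitude=None, v=0.15): straight line of the TCP; attitude=None keeps the orientation; v is the mean speed in m/s.
- bot.move_j(angles): joint-space move.
- bot.grip(opening, force=None): finger opening in m; force is the grip in N (None keeps the last); returns when the fingers have stopped.
- bot.pause(seconds).
- bot.solve_ik(position, orientation): joint angles nearest the present ones, or None.
- bot.get_image(name): name is "scene" or "top" or "wrist"; returns (picture, depth): 400x640x3 uint8, red, green, blue; 400x640 float32, m along the optical axis (not along the pixel's ray), 0 where there is no reading.
- bot.camera_model(name): a dict with "camera_matrix" (3x3 intrinsics, pixels), "dist_coeffs" ([k1, k2, p1, p2, k3] as OpenCV has them; the pictures are not rectified), "pose" (4x4, takes a point from camera to world coordinates). Camera axes: x right, y up, looking along -z (the intrinsics and any distortion apply to the point x, -y, -z); pixel columns grow to the right and rows downward; lengths in m; the calibration is good to about 2 mm. A picture is of the moment at which its call begins: read the wrist's pose just before it. camera_model takes no time and is no camera call; for the wrist camera it gives the pose at the moment of the call.
A pose or a line that the arm cannot do raises bot.Unreachable and nothing moves.
- bot.hand_in(): hands the job in, once; it reports no verdict.
Readings, each from a call of its own:
- bot.current_t(): time.
- bot.current_qpos(): joint angles.
- bot.current_qd(): joint speeds.
- bot.current_tau(): joint torques, N m.
- bot.current_ee_pos(): TCP position.
- bot.current_tool_rot(): TCP orientation.
- bot.current_contact_force(): force on the tool from outside, world axes, zero at the start.
- bot.current_wrist_torque(): the same for the moment, N m.
- bot.current_width(): finger opening in m.
Only numpy, scipy, OpenCV 4.12 (cv2) and the standard library are available. Lean on these libraries where they do the work, as an engineer would, in place of code of your own. Each camera call takes 0.05 s, during which the arm holds its last target.

## Working session

There is one attempt and no reset: what is moved stays moved. The work goes in short steps, each a Python script; the robot and the scene stay as the last script left them, time stands still between calls to the robot, and variables do not carry over. Pictures are saved under pics/ and viewed, and the job is handed in when it is done.

```bash
ls; mkdir -p pics; python3 - <<'E'
from workcell import bot
import cv2,numpy as np
for n in ["scene","top","wrist"]:
    im,d=bot.get_image(n)
    cv2.imwrite(f"pics/{n}0.png",im[...,::-1]); np.save(f"pics/{n}0.npy",d)
    m=bot.camera_model(n); print(n,np.round(m["camera_matrix"],1).tolist(),m["dist_coeffs"],np.round(m["pose"],3).tolist(),(d>0).mean())
print(bot.current_t(),bot.current_ee_pos(),bot.current_tool_rot(),bot.current_contact_force())
E
```

```text
pics
scene [[362.2, 0.0, 314.0], [0.0, 362.2, 198.1], [0.0, 0.0, 1.0]] [-0.04295154  0.          0.          0.          0.        ] [[-0.532, -0.718, 0.449, 1.085], [0.847, -0.446, 0.29, 0.223], [-0.008, 0.534, 0.845, 1.056], [0.0, 0.0, 0.0, 1.0]] 0.99562109375
top [[520.6, 0.0, 313.6], [0.0, 520.6, 187.3], [0.0, 0.0, 1.0]] [0.04736964 0.         0.         0.         0.        ] [[-0.057, 0.97, -0.238, 0.32], [-0.998, -0.055, 0.017, -0.107], [0.003, 0.239, 0.971, 1.327], [0.0, 0.0, 0.0, 1.0]] 0.9961015625
wrist [[284.5, 0.0, 318.5], [0.0, 284.5, 197.9], [0.0, 0.0, 1.0]] [-0.0359665  0.         0.         0.         0.       ] [[0.233, 0.928, 0.29, 0.224], [-0.973, 0.223, 0.068, -0.613], [-0.001, -0.298, 0.955, 0.373], [0.0, 0.0, 0.0, 1.0]] 0.99613671875
0.15 [ 0.15045873 -0.63183551  0.23060909] [-3.11881220e+00 -3.66284285e-01  3.78015424e-04] [-0.33908618 -0.04380685  0.07958822]
```

View pics/scene0.png

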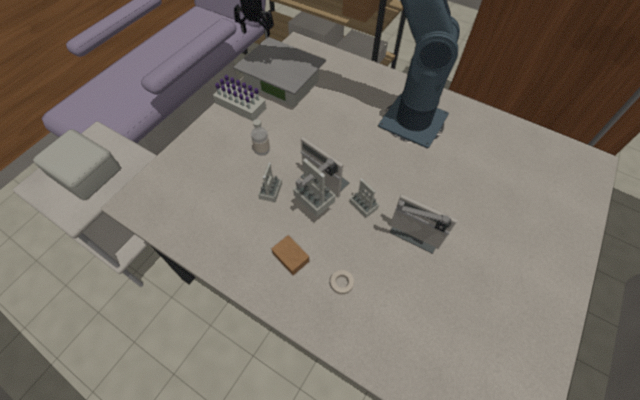

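View pics/top0.png

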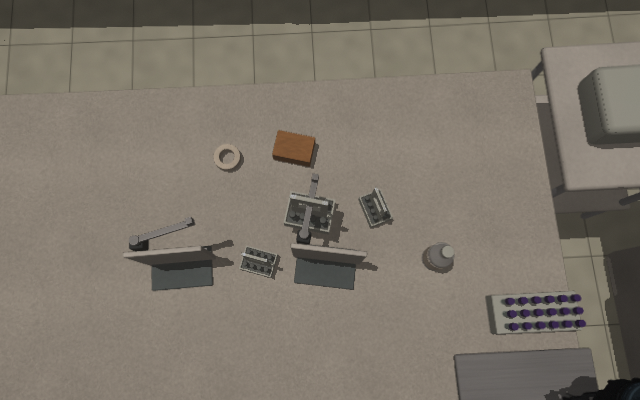

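View pics/wrist0.png

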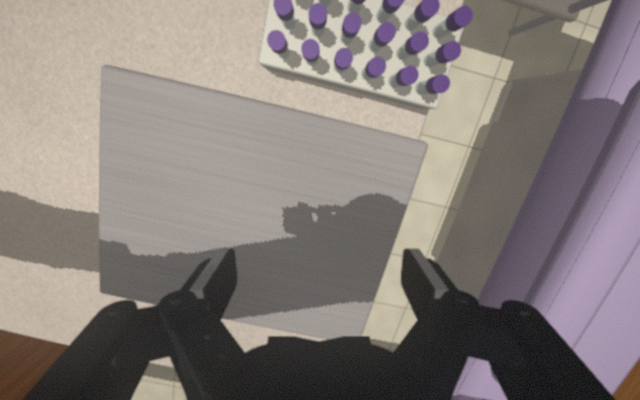

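The top view shows three caddy candidates: the one on hook A at (310,208), which is large, and two small ones on the table at (259,261) and (375,207). I choose the one at (310,208), which hangs on the swung-out hook. Panel B is on the left at about (170,255), and its empty hook runs (138,243)→(190,222). Next I'll check the choice in a close crop and measure.

```bash
cat > h.py <<'E'
import numpy as np,cv2
def cloud(bot,n,d):
    m=bot.camera_model(n);K=m["camera_matrix"];D=np.array(m["dist_coeffs"]);T=np.array(m["pose"])
    v,u=np.mgrid[0:400,0:640]
    p=cv2.undistortPoints(np.stack([u,v],-1).reshape(-1,1,2).astype(float),K,D).reshape(400,640,2)
    P=np.stack([p[...,0]*d,-p[...,1]*d,-d],-1)
    W=P@T[:3,:3].T+T[:3,3]; W[d<=0]=np.nan
    return W
E
python3 - <<'E'
from workcell import bot
from h import *
im=cv2.imread("pics/top0.png");W=cloud(bot,"top",np.load("pics/top0.npy"))
S=cloud(bot,"scene",np.load("pics/scene0.npy"))
cv2.imwrite("pics/crop0.png",cv2.resize(im[120:310,110:410],None,fx=2.6,fy=2.6,interpolation=cv2.INTER_CUBIC))
sc=cv2.imread("pics/scene0.png")
cv2.imwrite("pics/crop1.png",cv2.resize(sc[110:270,220:470],None,fx=3.2,fy=3.2,interpolation=cv2.INTER_CUBIC))
# height map 2mm: x .3-.8? show both
for n,C in(("t",W),("s",S)):
    P=C.reshape(-1,3);P=P[np.isfinite(P).all(1)]
    k=(P[:,2]>0.01)&(P[:,2]<.3)&(P[:,0]>.1)&(P[:,0]<.9)&(abs(P[:,1])<.5)
    P=P[k];P=P[np.argsort(P[:,2])]
    H=np.zeros((400,500),np.uint8)
    H[((.9-P[:,0])/.002).astype(int).clip(0,399),((.5-P[:,1])/.002).astype(int).clip(0,499)]=(P[:,2]/.25*255).clip(0,255)
    cv2.imwrite(f"pics/h{n}.png",cv2.applyColorMap(H,cv2.COLORMAP_JET))
for u,v in((138,243),(190,222),(126,255),(211,248),(293,247),(365,257),(304,236),(315,177),(310,198),(290,196),(334,201),(228,147),(294,140),(447,250)):print(u,v,np.round(W[v,u],3))
E
```

```text
138 243 [0.494 0.258 0.2  ]
190 222 [0.528 0.141 0.229]
126 255 [0.472 0.288 0.184]
211 248 [0.5   0.137 0.009]
293 247 [ 0.468 -0.074  0.181]
365 257 [ 0.439 -0.233  0.166]
304 236 [ 0.488 -0.1    0.204]
315 177 [ 0.614 -0.131  0.221]
310 198 [ 0.565 -0.117  0.235]
290 196 [ 0.571 -0.075  0.237]
334 201 [ 0.582 -0.175  0.112]
228 147 [0.759 0.087 0.029]
294 140 [ 0.763 -0.086  0.047]
447 250 [ 0.447 -0.42   0.149]
```

View pics/crop0.png

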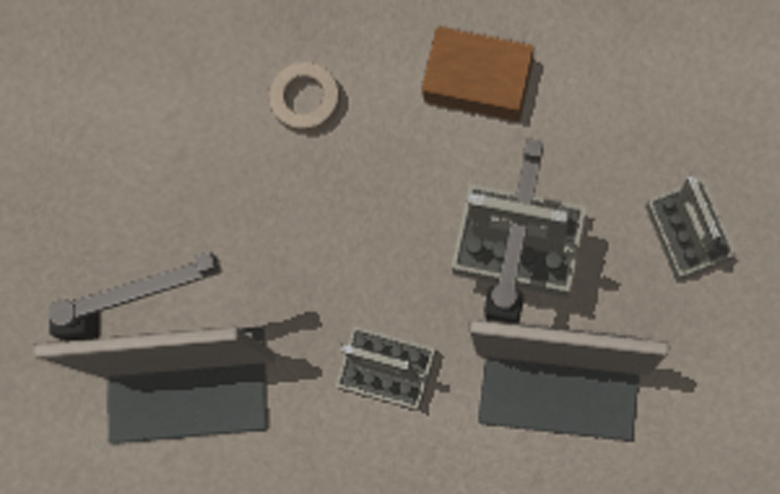

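View pics/crop1.png

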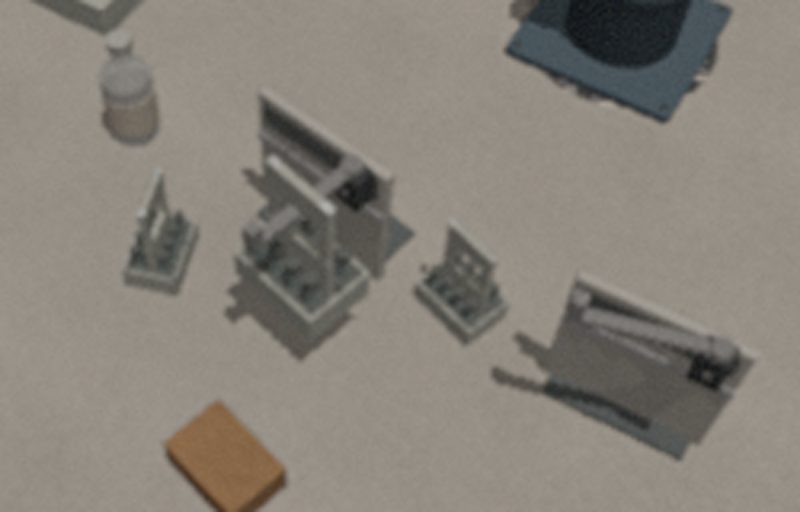

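View pics/ht.png

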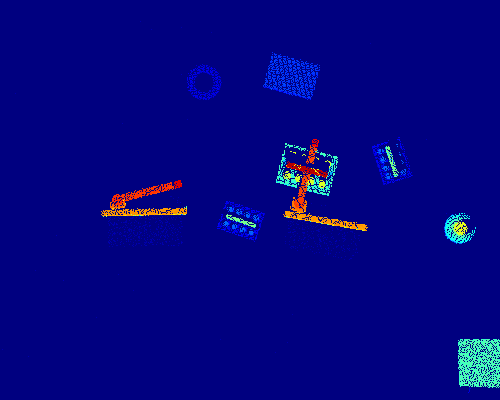

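The crop confirms it: the caddy at top (310,208) is clearly larger than the two table ones, which reach only about 100 mm, and its plate crosses hook A. Now I'll fit the geometry.

```bash
python3 - <<'E'
from workcell import bot
from h import *
W=cloud(bot,"top",np.load("pics/top0.npy"));S=cloud(bot,"scene",np.load("pics/scene0.npy"))
def rep(nm,C,x0,x1,y0,y1,z0,z1):
    P=C.reshape(-1,3);P=P[np.isfinite(P).all(1)]
    P=P[(P[:,0]>x0)&(P[:,0]<x1)&(P[:,1]>y0)&(P[:,1]<y1)&(P[:,2]>z0)&(P[:,2]<z1)]
    if len(P)<4:print(nm,len(P));return
    c,s,a=cv2.minAreaRect(P[:,:2].astype(np.float32)*1000)
    q=P[:,:2]-P[:,:2].mean(0);V=np.linalg.svd(q,full_matrices=False)[2][0]
    print(nm,len(P),"rect",np.round(c),np.round(s),round(a,1),"dir",np.round(V,3),round(np.degrees(np.arctan2(V[1],V[0])),1),"zmed",np.round(np.median(P[:,2]),3),"mean",np.round(P[:,:2].mean(0),3))
for n,C in(("T",W),("S",S)):
    rep(n+" panB",C,.44,.51,.11,.32,.174,.188)
    rep(n+" panA",C,.41,.49,-.26,-.05,.174,.188)
    rep(n+" hookBall",C,.485,.56,.1,.30,.192,.24)
    rep(n+" postB",C,.50,.56,.1,.20,.21,.24)
    rep(n+" hingeA",C,.47,.515,-.14,-.06,.192,.24)
    rep(n+" postA",C,.598,.65,-.16,-.1,.21,.24)
    rep(n+" barA",C,.48,.64,-.15,-.09,.194,.212)
    rep(n+" web",C,.53,.60,-.2,-.04,.226,.26)
E
```

```text
T panB 487 rect [486. 212.] [ 32. 171.] 1.1 dir [ 0.009 -1.   ] -89.5 zmed 0.182 mean [0.476 0.214]
T panA 454 rect [ 467. -153.] [168.  30.] 80.0 dir [0.185 0.983] 79.3 zmed 0.181 mean [ 0.459 -0.149]
T hookBall 558 rect [510. 208.] [ 28. 149.] 13.0 dir [ 0.273 -0.962] -74.2 zmed 0.206 mean [0.513 0.212]
T postB 64 rect [526. 167.] [14. 61.] 14.1 dir [ 0.26  -0.966] -74.9 zmed 0.227 mean [0.531 0.145]
T hingeA 131 rect [ 496. -102.] [25. 39.] 68.6 dir [-0.982  0.187] 169.2 zmed 0.203 mean [ 0.496 -0.1  ]
T postA 47 rect [ 615. -130.] [14. 14.] 73.5 dir [-0.927  0.376] 157.9 zmed 0.223 mean [ 0.614 -0.131]
T barA 373 rect [ 550. -117.] [ 57. 134.] 56.1 dir [-0.967  0.255] 165.2 zmed 0.202 mean [ 0.542 -0.113]
T web 210 rect [ 561. -114.] [83. 11.] 75.1 dir [0.256 0.967] 75.1 zmed 0.236 mean [ 0.56  -0.114]
S panB 254 rect [491. 212.] [ 42. 169.] 2.2 dir [0.023 1.   ] 88.7 zmed 0.18 mean [0.482 0.21 ]
S panA 189 rect [ 463. -152.] [168.  21.] 76.9 dir [0.175 0.985] 79.9 zmed 0.18 mean [ 0.464 -0.151]
S hookBall 352 rect [513. 208.] [ 29. 149.] 15.2 dir [-0.286  0.958] 106.6 zmed 0.205 mean [0.519 0.208]
S postB 42 rect [536. 145.] [17. 14.] 15.4 dir [0.917 0.398] 23.5 zmed 0.224 mean [0.538 0.145]
S hingeA 51 rect [ 501. -101.] [22. 28.] 84.3 dir [ 0.973 -0.232] -13.4 zmed 0.201 mean [ 0.502 -0.1  ]
S postA 38 rect [ 619. -130.] [14. 14.] 71.8 dir [-0.44   0.898] 116.1 zmed 0.221 mean [ 0.62 -0.13]
S barA 213 rect [ 558. -115.] [ 58. 139.] 59.8 dir [ 0.971 -0.24 ] -13.9 zmed 0.201 mean [ 0.558 -0.115]
S web 118 rect [ 565. -115.] [84. 11.] 75.1 dir [-0.244 -0.97 ] -104.1 zmed 0.235 mean [ 0.567 -0.114]
```

```bash
cat >> h.py <<'E'
from scipy.spatial.transform import Rotation as R
def att(yaw):
    "tool down, tool x at yaw (rad)"
    c,s=np.cos(yaw),np.sin(yaw)
    return R.from_matrix(np.array([[c,s,0],[s,-c,0],[0,0,-1.]])).as_rotvec()
E
python3 - <<'E'
from workcell import bot
from h import *
for nm,p,ys in(("viewB",(.45,.20,.42),(0,90,-90,180)),("B0",(.54,.145,.195),(16,-164)),("B1",(.62,.24,.195),(90,-90)),("A web",(.563,-.114,.21),(76,-104)),("Bhang",(.57,.26,.21),(90,-90)),("A0",(.617,-.11,.195),(-104,76)),("A1",(.495,-.217,.195),(170,-10))):
    for y in ys:
        q=bot.solve_ik(p,att(np.radians(y)));print(nm,y,None if q is None else np.round(q,2))
E
```

```text
viewB 0 [-0.67  0.1   0.17  1.68 -0.02  1.36 -2.06]
viewB 90 [ 0.27  0.2  -0.91  1.64  0.16  1.38 -0.66]
viewB -90 [ 0.4   0.25 -1.08  1.63  0.22  1.4   2.43]
viewB 180 [ 0.27  0.2  -0.91  1.64  0.16  1.38  0.92]
B0 16 [ 0.18  0.52 -0.7   1.79  0.4   0.98 -1.97]
B0 -164 [ 0.41  0.68 -1.07  1.77  0.66  1.1   0.96]
B1 90 [ 0.19  0.85 -1.06  1.48  0.76  1.25 -0.96]
B1 -90 [ 0.2   0.86 -1.08  1.48  0.77  1.27  2.17]
A web 76 [ 0.52  0.49 -0.53  1.74  0.29  0.99 -0.36]
A web -104 [ 0.86  0.68 -1.07  1.72  0.65  1.15  2.49]
Bhang 90 [ 0.18  0.78 -1.08  1.58  0.72  1.23 -1.03]
Bhang -90 [ 0.18  0.77 -1.08  1.58  0.71  1.22  2.11]
A0 -104 [ 0.79  0.8  -1.08  1.59  0.74  1.21  2.46]
A0 76 [ 0.48  0.6  -0.54  1.61  0.34  1.03 -0.41]
A1 170 [ 0.87  0.49 -0.7   1.83  0.38  0.96  1.4 ]
A1 -10 [ 0.45  0.4  -0.16  1.86  0.08  0.89 -1.48]
```

```bash
python3 - <<'E'
from workcell import bot
from h import *
bot.move_linear((.15,-.632,.42),v=.3)
bot.move_pose((.52,-.13,.43),att(0)); print(bot.current_t(),bot.current_qpos())
T=np.array(bot.camera_model("wrist")["pose"]);im,d=bot.get_image("wrist");W=cloud(bot,"wrist",d)
cv2.imwrite("pics/wA.png",im[...,::-1]);np.savez("pics/wA.npz",W=W)
bot.grip(0.0)
bot.move_pose((.52,.20,.43),att(0)); print(bot.current_t(),bot.current_qpos())
im,d=bot.get_image("wrist");W=cloud(bot,"wrist",d)
cv2.imwrite("pics/wB.png",im[...,::-1]);np.savez("pics/wB.npz",W=W)
print(bot.current_t(),bot.current_width(),bot.current_contact_force(),bot.current_ee_pos())
E
```

```text
3.15 [ 0.55817515  0.22524567 -0.48238126  1.5352269   0.10551229  1.40726917
 -1.50356838]
5.2167 [ 0.09612516  0.30410417 -0.70482604  1.47482085  0.19799638  1.43521961
 -2.18615426]
5.2667 5.352814034289427e-05 [-0.11948754 -1.33890924  0.38800823] [0.52082388 0.19803599 0.42984307]
```

View pics/wA.png

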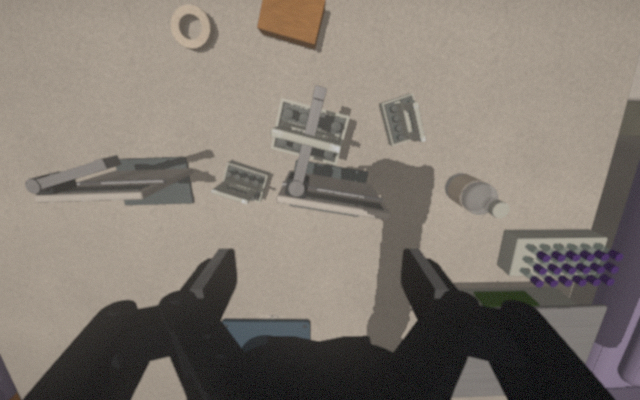

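View pics/wB.png

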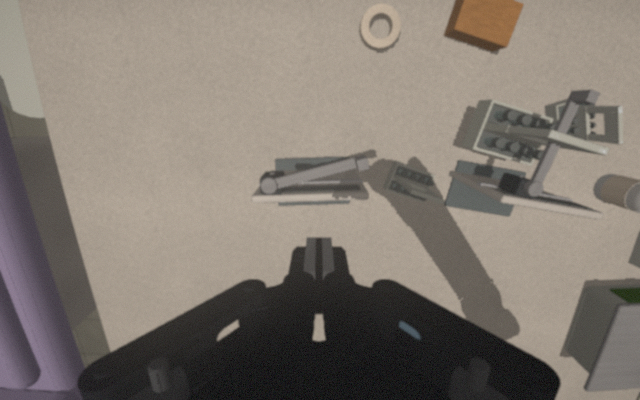

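Wrist A shows hook A with its post at (319,92), knob at (297,187) and the large caddy's web at about (308,143). Wrist B shows hook B with its knob at (268,184) and post at (363,163). The shut fingers are at (318,255).

```bash
python3 - <<'E'
from h import *
def rep(nm,C,x0,x1,y0,y1,z0,z1):
    P=C.reshape(-1,3);P=P[np.isfinite(P).all(1)]
    P=P[(P[:,0]>x0)&(P[:,0]<x1)&(P[:,1]>y0)&(P[:,1]<y1)&(P[:,2]>z0)&(P[:,2]<z1)]
    if len(P)<4:print(nm,len(P));return
    c,s,a=cv2.minAreaRect(P[:,:2].astype(np.float32)*1000)
    q=P[:,:2]-P[:,:2].mean(0);V=np.linalg.svd(q,full_matrices=False)[2][0]
    print(nm,len(P),"rect",np.round(c),np.round(s),round(a,1),"dir",round(np.degrees(np.arctan2(V[1],V[0]))%180,1),"z",np.round(np.percentile(P[:,2],[5,50,95]),3),"mean",np.round(P[:,:2].mean(0),3))
for n in "AB":
    C=np.load(f"pics/w{n}.npz")["W"]
    rep(n+" panB",C,.44,.51,.11,.32,.176,.188)
    rep(n+" panA",C,.41,.51,-.26,-.05,.176,.188)
    rep(n+" postB",C,.51,.57,.1,.19,.215,.24)
    rep(n+" barB",C,.49,.57,.15,.235,.195,.213)
    rep(n+" knobB",C,.47,.53,.235,.29,.192,.24)
    rep(n+" knobA",C,.47,.515,-.14,-.06,.192,.24)
    rep(n+" postA",C,.598,.65,-.16,-.1,.21,.24)
    rep(n+" barA",C,.512,.54,-.15,-.07,.194,.212)
    rep(n+" web",C,.53,.60,-.2,-.04,.226,.26)
E
```

```text
A panB 943 rect [488. 210.] [168.  41.] 89.1 dir 90.1 z [0.178 0.181 0.183] mean [0.478 0.211]
A panA 986 rect [ 471. -155.] [170.  41.] 78.3 dir 78.4 z [0.178 0.181 0.183] mean [ 0.462 -0.149]
A postB 192 rect [532. 145.] [14. 17.] 15.3 dir 123.2 z [0.217 0.226 0.228] mean [0.532 0.142]
A barB 492 rect [516. 202.] [15. 70.] 14.9 dir 105.6 z [0.204 0.205 0.206] mean [0.516 0.202]
A knobB 448 rect [498. 257.] [27. 48.] 7.2 dir 116.5 z [0.193 0.205 0.208] mean [0.499 0.257]
A knobA 294 rect [ 500. -100.] [22. 31.] 85.5 dir 163.6 z [0.199 0.202 0.204] mean [ 0.499 -0.101]
A postA 159 rect [ 614. -131.] [14. 14.] 75.6 dir 5.5 z [0.221 0.223 0.224] mean [ 0.614 -0.131]
A barA 228 rect [ 526. -108.] [14. 31.] 75.7 dir 160.8 z [0.2   0.201 0.202] mean [ 0.526 -0.108]
A web 656 rect [ 561. -115.] [84. 11.] 76.1 dir 76.0 z [0.232 0.237 0.238] mean [ 0.561 -0.115]
B panB 998 rect [490. 213.] [ 42. 170.] 1.7 dir 90.1 z [0.178 0.181 0.182] mean [0.478 0.213]
B panA 987 rect [ 472. -154.] [170.  41.] 79.0 dir 76.3 z [0.178 0.181 0.185] mean [ 0.464 -0.141]
B postB 155 rect [533. 145.] [14. 14.] 15.0 dir 5.9 z [0.216 0.227 0.228] mean [0.533 0.145]
B barB 750 rect [520. 193.] [14. 90.] 15.2 dir 105.5 z [0.202 0.205 0.206] mean [0.52  0.192]
B knobB 481 rect [499. 257.] [27. 47.] 7.6 dir 111.1 z [0.193 0.205 0.208] mean [0.501 0.258]
B knobA 361 rect [ 500. -100.] [22. 31.] 85.0 dir 159.7 z [0.194 0.202 0.204] mean [ 0.499 -0.099]
B postA 250 rect [ 615. -131.] [16. 14.] 78.1 dir 48.7 z [0.211 0.222 0.224] mean [ 0.614 -0.128]
B barA 281 rect [ 525. -108.] [16. 31.] 73.4 dir 158.7 z [0.195 0.2   0.202] mean [ 0.526 -0.106]
B web 640 rect [ 561. -115.] [86. 11.] 75.3 dir 74.8 z [0.229 0.236 0.238] mean [ 0.562 -0.109]
```

```bash
cat >> h.py <<'E'
def arc(H,th,r,off):
    """th hook dir (rad); off signed along ccw tangent"""
    u=np.array([np.cos(th),np.sin(th)]);t=np.array([-u[1],u[0]])
    return H+r*u+off*t,t
E
python3 - <<'E'
from workcell import bot
from h import *
H=np.array([.502,.259]);z=.196;r=.112
th=np.radians(-74.9)
p,t=arc(H,th,r,-.026)
y=th+np.pi/2
bot.move_pose((*p,.30),att(y)); print(bot.current_t(),bot.current_qpos().round(2))
bot.move_linear((*p,z),v=.12); bot.pause(.1)
f0=bot.current_contact_force();print(f0,bot.current_t())
off=-.026
while off<-.008:
    off+=.001
    p,t=arc(H,th,r,off);bot.move_linear((*p,z),att(y),v=.03)
    f=bot.current_contact_force()-f0;fn=-f[:2]@t
    print(round(off,4),f.round(1),round(fn,1),round(bot.current_t(),2))
    if fn>2: break
np.save("pics/f0.npy",f0)
E
```

```text
5.8917 [ 0.22  0.33 -0.72  1.75  0.24  1.14 -1.89]
[ 0.71602604 -0.11809478  0.10962596] 7.0083
-0.025 [-0.5 -0.6 -0.3] 0.7 7.26
-0.024 [-1.3  0.1 -0.3] 1.3 7.51
-0.023 [-1.2 -0.4 -0.2] 1.3 7.76
-0.022 [-0.6  0.2 -0.4] 0.5 8.01
-0.021 [-0.7  0.  -0.4] 0.7 8.26
-0.02 [-0.1  0.5  0.3] -0.0 8.51
-0.019 [-0.1 -0.8  0.5] 0.2 8.76
-0.018 [-2.6 -0.8  1.8] 2.7 9.01
```

```bash
python3 - <<'E'
from workcell import bot
from h import *
H=np.array([.502,.259]);z=.196;r=.112;off=-.018
f0=np.load("pics/f0.npy")
d=-74.9
def go(d,v):
    th=np.radians(d);p,t=arc(H,th,r,off);bot.move_linear((*p,z),att(th+np.pi/2),v=v)
    f=bot.current_contact_force()-f0
    return f,-f[:2]@t
while d<-9:
    d+=4.5;f,fn=go(d,.1);print(round(d,1),f.round(1),round(fn,1),round(bot.current_t(),2))
    if fn>8:break
E
```

```text
-70.4 [-0.8  1.  -0.3] 0.4 9.26
-65.9 [-0.9  0.5  0.2] 0.6 9.51
-61.4 [-1.6  0.3 -0.1] 1.3 9.76
-56.9 [-1.3 -0.7  0. ] 1.5 10.01
-52.4 [-0.6  1.   0.6] -0.1 10.26
-47.9 [-0.6 -0.4  0.2] 0.7 10.51
-43.4 [-0.2 -0.2 -0.4] 0.3 10.76
-38.9 [-1.  -0.1  0.3] 0.7 11.01
-34.4 [-1.   0.1 -1. ] 0.5 11.26
-29.9 [-1.7  0.8  0.4] 0.1 11.51
-25.4 [-1.8 -0.3 -0.3] 1.1 11.76
-20.9 [-0.6  0.  -0. ] 0.2 12.01
-16.4 [-0.5 -0.4 -0.3] 0.5 12.26
-11.9 [ 0.   0.2 -0.2] -0.3 12.51
-7.4 [ 0.   0.  -0.5] -0.0 12.76
```

```bash
python3 - <<'E'
from workcell import bot
from h import *
im,d=bot.get_image("top")
cv2.imwrite("pics/c2.png",cv2.resize(im[120:310,90:390,::-1],None,fx=2.6,fy=2.6))
W=cloud(bot,"top",d)
im,d=bot.get_image("wrist");cv2.imwrite("pics/w2.png",im[...,::-1])
E
```

```text
(no output)
```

View pics/c2.png

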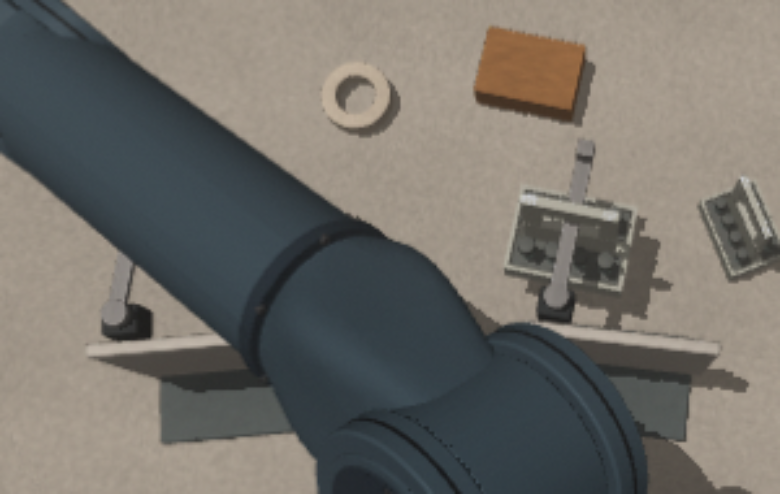

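View pics/w2.png

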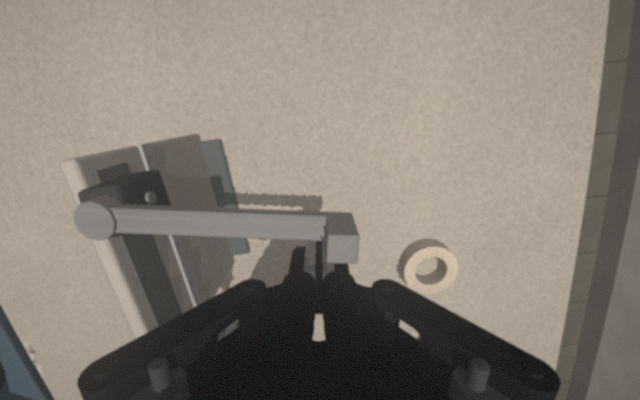

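The hook follows the fingers: in the wrist view its bar is at row 222 and its post at (342,240), just ahead of the tips. I'll keep going towards the stop in fine steps.

```bash
python3 - <<'E'
from workcell import bot
from h import *
H=np.array([.502,.259]);z=.196;r=.115;off=-.018
f0=np.load("pics/f0.npy")
d=-7.4
def go(d,v):
    th=np.radians(d);p,t=arc(H,th,r,off);bot.move_linear((*p,z),att(th+np.pi/2),v=v)
    f=np.mean([bot.current_contact_force()],0)-f0
    return f,-f[:2]@t
fn=0
while d<9:
    d+=.5 if fn<4 else .2;f,fn=go(d,.05);print(round(d,1),f.round(1),round(fn,1),round(bot.current_t(),2))
    if fn>13:break
bot.pause(.35);f=bot.current_contact_force()-f0;print(f,bot.current_t(),bot.current_ee_pos())
E
```

```text
-6.9 [-1.5 -0.7  0.7] 0.9 13.11
-6.4 [-1.8 -2.5 -0.6] 2.7 13.36
-5.9 [ 0.9 -3.4 -0.4] 3.3 13.61
-5.4 [ 0.5 -2.6 -0.9] 2.5 13.86
-4.9 [-0.5 -3.9 -1.2] 4.0 14.11
-4.4 [ 0.6 -2.4 -1.8] 2.3 14.36
-3.9 [ 1.8 -2.8 -1. ] 2.7 14.61
-3.4 [ 0.9 -3.7 -0.3] 3.6 14.86
-2.9 [ 2.6 -3.2 -1.1] 3.1 15.11
-2.4 [ 0.6 -3.2 -1. ] 3.2 15.36
-1.9 [ 0.8 -1.9  0.1] 1.9 15.61
-1.4 [ 1.4 -1.9 -0.4] 1.9 15.86
-0.9 [ 0.9 -3.5  0.4] 3.5 16.11
-0.4 [ 1.6 -2.8  1.6] 2.7 16.36
0.1 [ 0.8 -3.2  1.4] 3.2 16.61
0.6 [ 1.6 -1.8  1.3] 1.8 16.86
1.1 [ 1.3 -2.8  1.1] 2.8 17.11
1.6 [ 1.1 -3.5  2.3] 3.6 17.36
2.1 [ 1.4 -2.4  0.3] 2.5 17.61
2.6 [ 1.1 -2.1  0.5] 2.1 17.86
3.1 [ 1.8 -3.   0.7] 3.1 18.11
3.6 [ 1.5 -2.6  0.5] 2.7 18.36
4.1 [ 2.7 -3.3  0.8] 3.5 18.61
4.6 [ 1.7 -2.5  0.4] 2.6 18.86
5.1 [ 1.1 -3.2  1.6] 3.3 19.11
5.6 [-0.4 -7.7  2.7] 7.6 19.36
5.8 [ 0.8 -7.4  4.2] 7.4 19.61
6.0 [-0.3 -8.7  5.2] 8.6 19.86
6.2 [ -0.1 -10.4   4.8] 10.3 20.11
6.4 [ -0.9 -10.8   5.4] 10.6 20.36
6.6 [ -0.9 -12.    6.9] 11.9 20.61
6.8 [ -2.4 -12.4   6.1] 12.1 20.86
7.0 [ -2.3 -13.7   7.1] 13.3 21.11
[ -1.64237233 -13.62236691   7.09254576] 21.4583 [0.61859976 0.25077485 0.19585708]
```

```bash
python3 - <<'E'
from workcell import bot
from h import *
H=np.array([.502,.259])
th=np.radians(7);p,t=arc(H,th,.115,-.030)
bot.move_linear((*p,.196),v=.1)
bot.move_linear((*p,.32),v=.3)
bot.move_pose((.56,.10,.40),att(np.radians(80)))
im,d=bot.get_image("wrist");W=cloud(bot,"wrist",d);cv2.imwrite("pics/w3.png",im[...,::-1]);np.savez("pics/w3.npz",W=W)
print(bot.current_t())
def rep(nm,C,x0,x1,y0,y1,z0,z1):
    P=C.reshape(-1,3);P=P[np.isfinite(P).all(1)]
    P=P[(P[:,0]>x0)&(P[:,0]<x1)&(P[:,1]>y0)&(P[:,1]<y1)&(P[:,2]>z0)&(P[:,2]<z1)]
    if len(P)<4:print(nm,len(P));return
    c,s,a=cv2.minAreaRect(P[:,:2].astype(np.float32)*1000)
    q=P[:,:2]-P[:,:2].mean(0);V=np.linalg.svd(q,full_matrices=False)[2][0]
    print(nm,len(P),"rect",np.round(c),np.round(s),round(a,1),"dir",round(np.degrees(np.arctan2(V[1],V[0])),1),"z",np.round(np.percentile(P[:,2],[5,50,95]),3),"mean",np.round(P[:,:2].mean(0),3))
rep("post",W,.59,.66,.22,.31,.213,.24)
rep("bar",W,.525,.595,.22,.31,.196,.212)
rep("knob",W,.48,.52,.22,.31,.196,.212)
rep("web",W,.53,.60,-.2,-.04,.226,.26)
E
```

```text
23.075
post 209 rect [624. 269.] [14. 11.] 0.9 dir -16.9 z [0.215 0.226 0.228] mean [0.623 0.268]
bar 1087 rect [560. 268.] [70. 15.] 2.2 dir -178.0 z [0.202 0.205 0.206] mean [0.561 0.268]
knob 543 rect [504. 265.] [21. 32.] 80.3 dir 3.2 z [0.201 0.206 0.208] mean [0.504 0.266]
web 0
```

View pics/w3.png

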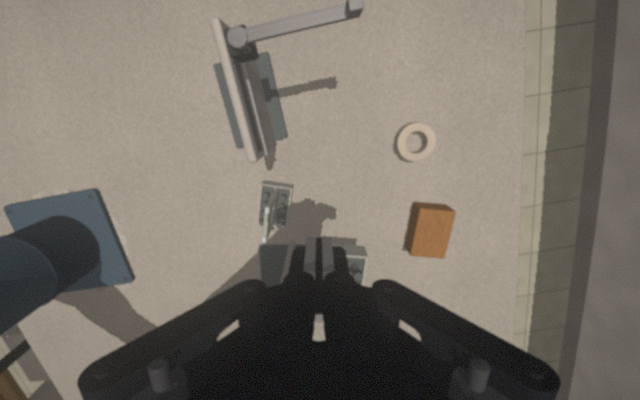

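```bash
python3 - <<'E'
from workcell import bot
from h import *
c=np.array([.5615,-.115]);a=att(np.radians(75.7))
bot.grip(.045)
bot.move_pose((*c,.30),a)
bot.pause(.05);f0=bot.current_contact_force();np.save("pics/f0c.npy",f0)
bot.move_linear((*c,.24),v=.2)
im,d=bot.get_image("wrist");cv2.imwrite("pics/w4.png",im[...,::-1])
im,d=bot.get_image("scene");cv2.imwrite("pics/s4.png",cv2.resize(im[110:270,220:470,::-1],None,fx=3.2,fy=3.2))
print(bot.current_t(),f0,bot.current_contact_force())
E
```

```text
25.1167 [ 0.10409451  0.47017771 -0.74776196] [ 0.70478918  0.56270721 -0.54435229]
```

View pics/w4.png

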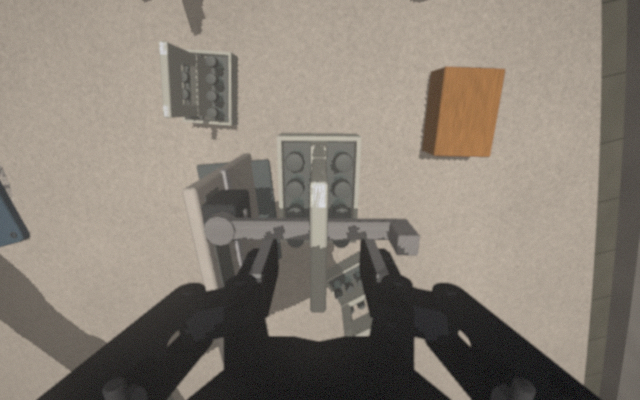

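View pics/s4.png

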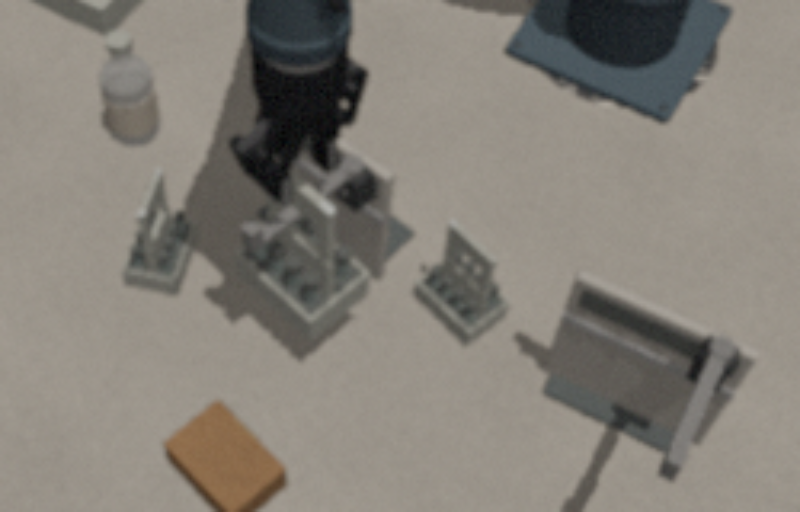

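The web at column 318 is midway between the fingers (270 and 370), and hook B stands out in the scene view. I'll grasp and lift.

```bash
python3 - <<'E'
from workcell import bot
from h import *
c=np.array([.5615,-.115]);f0=np.load("pics/f0c.npy")
bot.move_linear((*c,.2105),v=.1);print((bot.current_contact_force()-f0).round(1))
bot.grip(.0,force=45)
print(bot.current_width(),(bot.current_contact_force()-f0).round(1),bot.current_t())
bot.move_linear((*c,.2395),v=.06);bot.pause(.1)
print((bot.current_contact_force()-f0).round(1),bot.current_wrist_torque().round(2),bot.current_t(),bot.current_ee_pos())
im,d=bot.get_image("wrist");cv2.imwrite("pics/w5.png",im[...,::-1]);W=cloud(bot,"wrist",d)
P=W.reshape(-1,3);P=P[np.isfinite(P).all(1)]
u=np.array([.97,-.243])
k=(abs(P[:,0]-.5615)<.02)&(P[:,1]>-.08)&(P[:,1]<-.06)&(P[:,2]>.22)&(P[:,2]<.3);print(k.sum(),np.percentile(P[k,2],[5,50,95]))
im,d=bot.get_image("scene");cv2.imwrite("pics/s5.png",cv2.resize(im[110:270,220:470,::-1],None,fx=3.2,fy=3.2))
E
```

```text
[ 1.  -0.3  0.9]
0.008901391314283096 [-0.4 -0.3  3.8] 25.9667
[-0.4 -1.4 -2. ] [ 0.01 -0.   -0.06] 26.7 [ 0.56114054 -0.11507055  0.23908171]
712 [0.2246029  0.25899357 0.26505138]
```

View pics/w5.png

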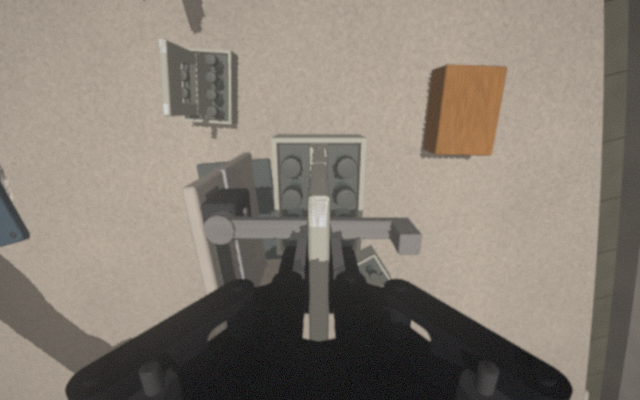

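View pics/s5.png

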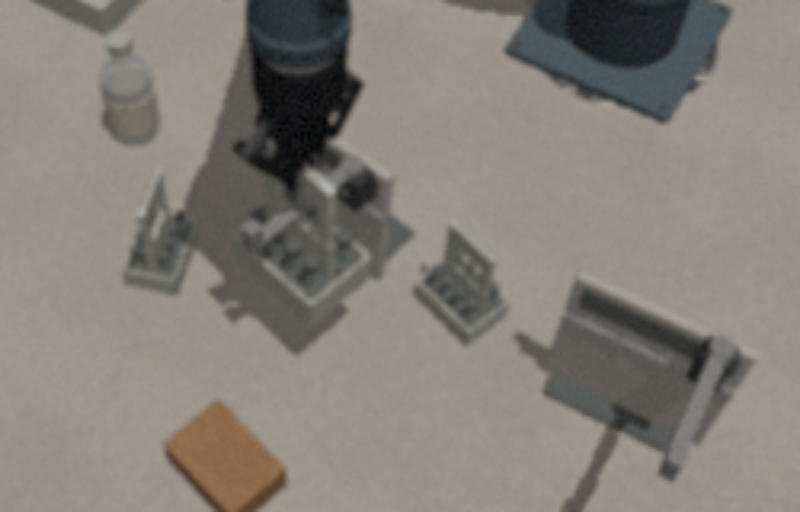

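The caddy is lifted and level: its web top is at about 0.265, 28 mm above where it hung. I'll slide it out past the post and carry it to hook B.

```bash
python3 - <<'E'
from workcell import bot
from h import *
c=np.array([.5615,-.115]);f0=np.load("pics/f0c.npy")
u=np.array([np.cos(np.radians(-14.2)),np.sin(np.radians(-14.2))])
for s in (.025,.05,.092):
    bot.move_linear((*(c+s*u),.2395),v=.1);f=bot.current_contact_force()-f0;print(s,f.round(1),round(bot.current_t(),2))
    if np.linalg.norm(f[:2])>6: raise SystemExit("force")
p=c+s*u
bot.move_linear((*p,.285),v=.15)
# B: hinge (.500,.266) dir 2deg
th=np.radians(2);ub=np.array([np.cos(th),np.sin(th)]);H=np.array([.5,.266])
q=H+.165*ub
bot.move_linear((q[0],0.06,.285),att(np.radians(84)),v=.2)
bot.move_linear((*q,.285),att(np.radians(92)),v=.2)
bot.move_linear((*q,.244),v=.12)
bot.pause(.1);print((bot.current_contact_force()-f0).round(1),bot.current_t(),bot.current_ee_pos())
im,d=bot.get_image("wrist");cv2.imwrite("pics/w6.png",im[...,::-1]);W=cloud(bot,"wrist",d);np.savez("pics/w6.npz",W=W)
im,d=bot.get_image("scene");cv2.imwrite("pics/s6.png",cv2.resize(im[170:330,270:520,::-1],None,fx=3.2,fy=3.2))
def rep(nm,C,x0,x1,y0,y1,z0,z1):
    P=C.reshape(-1,3);P=P[np.isfinite(P).all(1)]
    P=P[(P[:,0]>x0)&(P[:,0]<x1)&(P[:,1]>y0)&(P[:,1]<y1)&(P[:,2]>z0)&(P[:,2]<z1)]
    if len(P)<4:print(nm,len(P));return
    c,s,a=cv2.minAreaRect(P[:,:2].astype(np.float32)*1000)
    print(nm,len(P),"rect",np.round(c),np.round(s),round(a,1),"z",np.round(np.percentile(P[:,2],[5,50,95]),3))
rep("post",W,.59,.645,.22,.31,.213,.24)
rep("bar",W,.525,.595,.22,.31,.196,.212)
rep("web",W,.645,.69,.2,.34,.25,.29)
E
```

```text
0.025 [-0.1 -0.6 -2. ] 27.2
0.05 [-0.3 -0.6 -4.3] 27.6
0.092 [-0.2 -0.1 -3.2] 28.17
[ 0.  -1.4 -3.8] 31.5583 [0.66536216 0.27204754 0.24513812]
post 699 rect [624. 271.] [15. 14.] 1.6 z [0.215 0.227 0.228]
bar 2131 rect [560. 268.] [70. 15.] 2.2 z [0.201 0.205 0.206]
web 5751 rect [665. 275.] [74. 42.] 67.2 z [0.256 0.271 0.288]
```

View pics/w6.png

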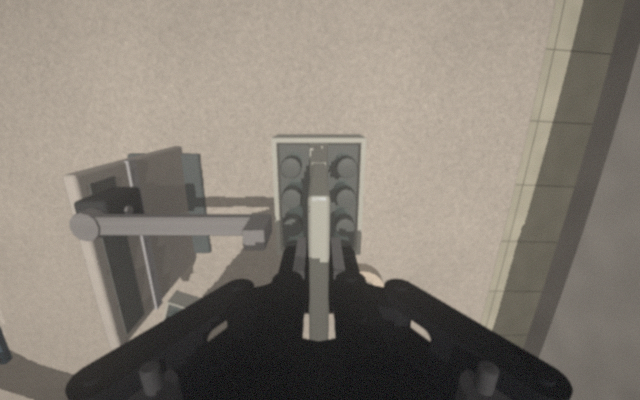

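View pics/s6.png

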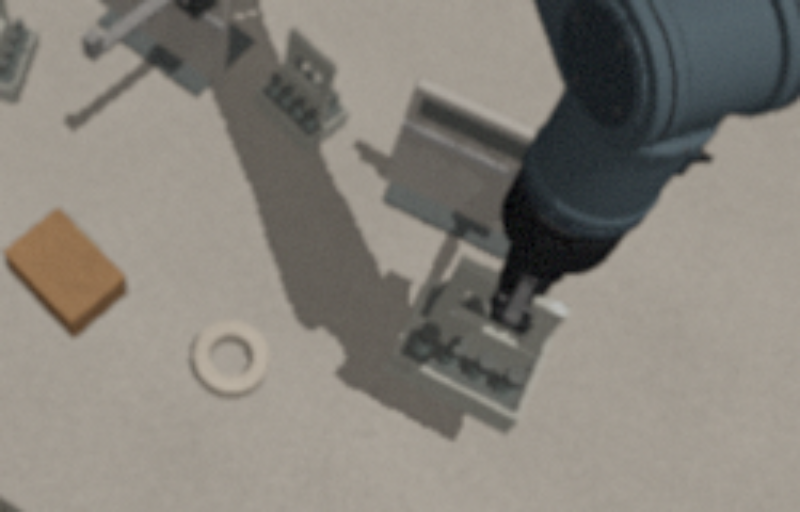

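```bash
python3 - <<'E'
from workcell import bot
from h import *
f0=np.load("pics/f0c.npy")
th=np.radians(2);ub=np.array([np.cos(th),np.sin(th)]);H=np.array([.5,.2665])
for r in (.13,.10,.07):
    bot.move_linear((*(H+r*ub),.244),v=.1);f=bot.current_contact_force()-f0;print(r,f.round(1),round(bot.current_t(),2))
    if np.linalg.norm(f[:2])>6: raise SystemExit("force")
p=H+.07*ub
bot.move_linear((*p,.220),v=.06);print((bot.current_contact_force()-f0).round(1))
z=.220
while z>.209:
    z-=.001;bot.move_linear((*p,z),v=.02);f=bot.current_contact_force()-f0;print(round(z,4),f.round(1),bot.current_ee_pos().round(4),round(bot.current_t(),2))
    if f[2]>1.0:break
E
```

```text
0.13 [ 0.3 -0.5 -3. ] 32.16
0.1 [ 0.6 -1.3 -2.8] 32.61
0.07 [ 0.2 -0.4 -2.9] 33.06
[-0.1  1.  -2.8]
0.219 [-0.2 -0.7 -3.1] [0.57   0.269  0.2193] 33.86
0.218 [-0.  -0.6 -3.7] [0.5699 0.2689 0.218 ] 34.11
0.217 [-0.1 -0.5 -3.1] [0.5699 0.2689 0.2169] 34.36
0.216 [ 0.1 -0.6 -3.5] [0.5699 0.2689 0.2159] 34.61
0.215 [-0.5 -0.3  0.1] [0.5701 0.2691 0.2153] 34.86
0.214 [-2.5 -2.4  6.7] [0.5701 0.2691 0.2152] 35.11
```

```bash
python3 - <<'E'
from workcell import bot
from h import *
f0=np.load("pics/f0c.npy")
p=bot.current_ee_pos()
bot.move_linear((.57,.269,.2148),v=.02);print((bot.current_contact_force()-f0).round(1))
bot.grip(.03);print(bot.current_width(),(bot.current_contact_force()-f0).round(1))
bot.move_linear((.57,.269,.30),v=.15);bot.pause(.1)
im,d=bot.get_image("wrist");cv2.imwrite("pics/w7.png",im[...,::-1]);W=cloud(bot,"wrist",d)
im,d=bot.get_image("scene");cv2.imwrite("pics/s7.png",cv2.resize(im[170:330,270:520,::-1],None,fx=3.2,fy=3.2))
P=W.reshape(-1,3);P=P[np.isfinite(P).all(1)]
k=(abs(P[:,0]-.57)<.03)&(abs(P[:,1]-.27)<.06)&(P[:,2]>.228)&(P[:,2]<.26);P=P[k]
print(len(P),P.mean(0),np.percentile(P[:,2],[5,50,95]),cv2.minAreaRect(P[:,:2].astype(np.float32)*1000),bot.current_t())
E
```

```text
[-1.3 -1.8  4. ]
0.029976647717696727 [ 0.2 -0.5  0.3]
1434 [0.56947149 0.2730706  0.24058118] [0.2389925  0.24077263 0.2419223 ] ((569.731201171875, 269.5555725097656), (9.948163986206055, 83.86231994628906), 1.8557829856872559) 36.6083
```

View pics/w7.png

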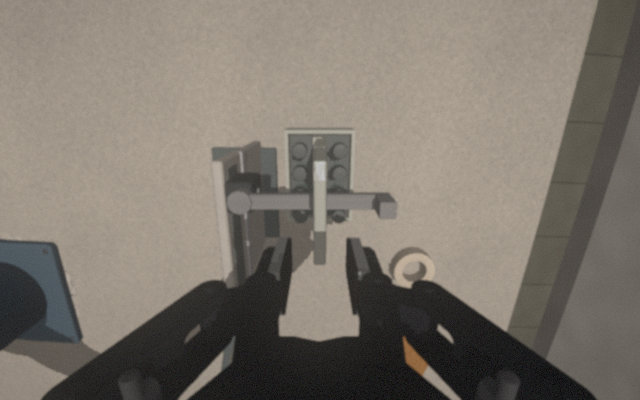

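View pics/s7.png

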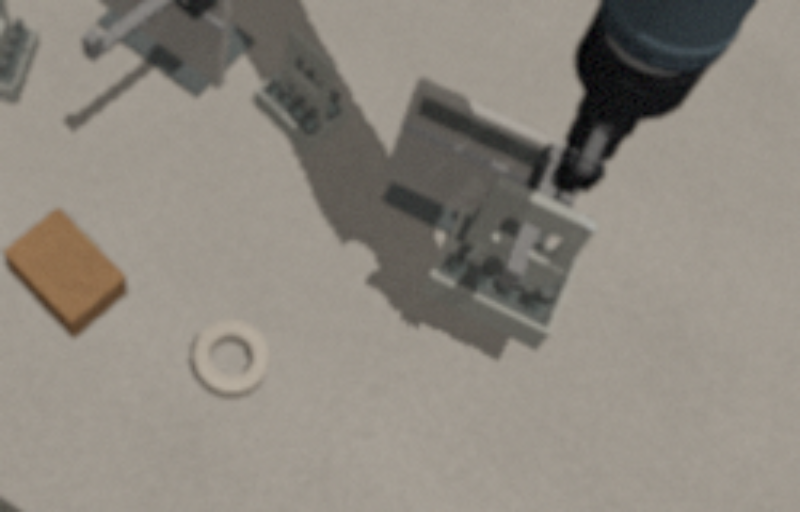

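The caddy hangs level on hook B: web top at 0.241, centred (570,270) mm, upright and let go. In the wrist view the web at column 320 sits between the knob (238,202) and post (386,208). Now hook A.

```bash
python3 - <<'E'
from workcell import bot
from h import *
H=np.array([.496,-.101]);z=.193;r=.12
d=-14.0;th=np.radians(d);p,t=arc(H,th,r,.026)
bot.move_linear((.57,.269,.34),v=.3)
bot.grip(0.)
bot.move_pose((*p,.30),att(th+np.pi/2));print(bot.current_qpos().round(2))
bot.move_linear((*p,z),v=.15);bot.pause(.15)
f0=bot.current_contact_force();np.save("pics/f0a.npy",f0);print(f0,bot.current_t())
def go(d,off,v):
    th=np.radians(d);p,t=arc(H,th,r,off);bot.move_linear((*p,z),att(th+np.pi/2),v=v)
    f=bot.current_contact_force()-f0
    return f,f[:2]@t
off=.022
while off>.008:
    f,fn=go(d,off,.05);print(round(off,4),f.round(1),round(fn,1),round(bot.current_t(),2))
    if fn>2.5:break
    off-=.001
off=min(off,.018)
while d>-89:
    d-=4.2;f,fn=go(d,off,.1);print(round(d,1),f.round(1),round(fn,1),round(bot.current_t(),2))
    if abs(fn)>9:break
im,_=bot.get_image("wrist");cv2.imwrite("pics/w8.png",im[...,::-1]);print(off)
E
```

```text
[ 0.7   0.6  -0.93  1.49  0.49  1.3  -0.52]
[0.37935264 1.02755035 0.58680632] 39.725
0.022 [-0.6 -1.9 -0.3] -2.0 39.98
0.021 [-0.4 -1.2 -0.4] -1.3 40.23
0.02 [-0.7 -1.4 -0.1] -1.5 40.48
0.019 [-0.8 -1.2 -1.1] -1.3 40.73
0.018 [-1.3 -0.9 -0.6] -1.2 40.98
0.017 [-1.  -0.9 -0.4] -1.1 41.23
0.016 [-0.2  0.3 -0.8] 0.2 41.48
0.015 [ 1.1  1.1 -0.5] 1.4 41.73
0.014 [ 0.8  1.5 -0.9] 1.6 41.98
0.013 [ 1.   2.2 -1.2] 2.3 42.23
0.012 [ 1.5  1.3 -0.1] 1.6 42.48
0.011 [0.6 2.  0.8] 2.1 42.73
0.01 [ 1.3  0.8 -0.5] 1.1 42.98
0.009 [-0.   0.8 -0.9] 0.8 43.23
-18.2 [-0.7 -0.8 -1.5] -1.0 43.48
-22.4 [-0.3 -1.5 -0.5] -1.5 43.73
-26.6 [-0.5 -1.  -1.1] -1.1 43.98
-30.8 [ 0.2 -1.7  0.3] -1.4 44.23
-35.0 [ 0.  -1.2 -0.6] -1.0 44.48
-39.2 [-1.  -1.9 -0.7] -2.1 44.73
-43.4 [-0.3 -0.6 -0.2] -0.6 44.98
-47.6 [-0.7 -0.9 -0.9] -1.1 45.23
-51.8 [-0.6 -1.3 -0.6] -1.3 45.48
-56.0 [-0.7 -0.5 -0.7] -0.8 45.73
-60.2 [ 0.  -1.  -0.9] -0.5 45.98
-64.4 [-0.6 -0.9 -0.3] -0.9 46.23
-68.6 [-0.4 -0.7  0.1] -0.6 46.48
-72.8 [ 0.5 -1.3 -1.6] 0.1 46.73
-77.0 [ 0.1 -0.9 -0.3] -0.1 46.98
-81.2 [-0.7 -0.4 -0.7] -0.8 47.23
-85.4 [-0.5 -1.3 -0.4] -0.6 47.48
-89.6 [-0.6 -1.7  0.1] -0.6 47.73
0.007999999999999986
```

View pics/w8.png

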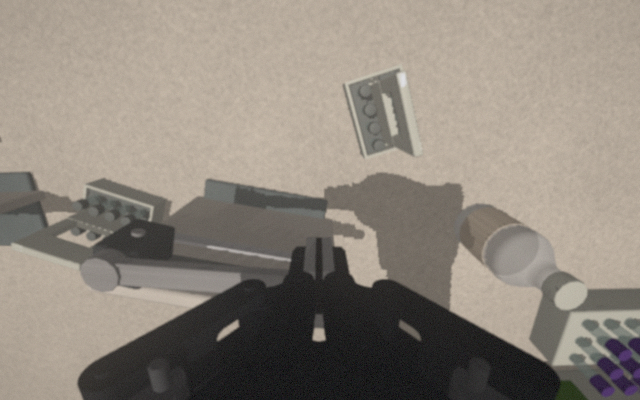

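Hook A has followed and lies nearly along its panel (knob at (100,270), bar behind the fingers). Now the fine press.

```bash
python3 - <<'E'
from workcell import bot
from h import *
H=np.array([.496,-.101]);z=.193;r=.12;off=.008;d=-89.6
f0=np.load("pics/f0a.npy")
def go(d,v):
    th=np.radians(d);p,t=arc(H,th,r,off);bot.move_linear((*p,z),att(th+np.pi/2),v=v)
    f=bot.current_contact_force()-f0
    return f,f[:2]@t
fn=0
while d>-110:
    d-=.5 if fn<5 else .2;f,fn=go(d,.05);print(round(d,1),f.round(1),round(fn,1),round(bot.current_t(),2))
    if fn>14 or bot.current_t()>63:break
bot.pause(.35);print((bot.current_contact_force()-f0).round(1),bot.current_t(),bot.current_ee_pos())
E
```

```text
-90.1 [ 2.2 -1.1 -1.4] 2.2 48.02
-90.6 [ 3.9 -2.6 -3. ] 3.9 48.27
-91.1 [ 3.2 -2.3 -1.1] 3.2 48.52
-91.6 [ 2.2 -2.2 -2.5] 2.2 48.77
-92.1 [ 2.9 -1.4 -2.4] 2.9 49.02
-92.6 [ 2.7 -2.  -2.3] 2.8 49.27
-93.1 [ 3.2 -1.6 -2.7] 3.2 49.52
-93.6 [ 3.  -1.7 -2.9] 3.1 49.77
-94.1 [ 3.4 -1.1 -2. ] 3.4 50.02
-94.6 [ 2.4 -2.7 -1.8] 2.6 50.27
-95.1 [ 1.5 -3.5 -1.8] 1.8 50.52
-95.6 [ 2.7 -3.8 -1.6] 3.1 50.77
-96.1 [ 3.  -4.1 -2.3] 3.4 51.02
-96.6 [ 2.1 -3.4 -1. ] 2.5 51.27
-97.1 [ 2.6 -3.3 -1.8] 3.0 51.52
-97.6 [ 2.3 -4.3 -1.3] 2.9 51.77
-98.1 [ 2.5 -3.7 -2.1] 3.0 52.02
-98.6 [ 2.1 -3.8 -1.2] 2.7 52.27
-99.1 [ 2.2 -3.7 -2.3] 2.8 52.52
-99.6 [ 2.5 -3.3 -2.5] 3.0 52.77
-100.1 [ 4.8 -5.  -3.9] 5.5 53.02
-100.3 [ 7.1 -5.9 -4.8] 8.1 53.27
-100.5 [ 7.6 -6.7 -6.2] 8.7 53.52
-100.7 [ 9.  -5.4 -7.4] 9.9 53.77
-100.9 [10.5 -5.9 -8.8] 11.4 54.02
-101.1 [11.6 -6.3 -9.9] 12.6 54.27
-101.3 [12.4 -7.  -9.9] 13.5 54.52
-101.5 [ 14.3  -7.5 -11.6] 15.5 54.77
[ 13.6  -7.7 -11.7] 55.125 [ 0.48357499 -0.22093478  0.19350553]
```

```bash
python3 - <<'E'
from workcell import bot
from h import *
H=np.array([.496,-.101])
p,t=arc(H,np.radians(-101.5),.12,.035)
bot.move_linear((*p,.193),v=.1)
bot.move_linear((*p,.33),v=.25)
bot.move_pose((.45,-.02,.43),att(0))
f=bot.current_contact_force();print(f.round(1),bot.current_t())
im,d=bot.get_image("wrist");cv2.imwrite("pics/w9.png",im[...,::-1]);W=cloud(bot,"wrist",d)
im,d=bot.get_image("scene");cv2.imwrite("pics/s9.png",im[...,::-1])
def rep(nm,C,x0,x1,y0,y1,z0,z1):
    P=C.reshape(-1,3);P=P[np.isfinite(P).all(1)]
    P=P[(P[:,0]>x0)&(P[:,0]<x1)&(P[:,1]>y0)&(P[:,1]<y1)&(P[:,2]>z0)&(P[:,2]<z1)]
    if len(P)<4:print(nm,len(P));return
    c,s,a=cv2.minAreaRect(P[:,:2].astype(np.float32)*1000)
    print(nm,len(P),"rect",np.round(c),np.round(s),round(a,1),"z",np.round(np.percentile(P[:,2],[5,50,95]),3))
rep("barA",W,.44,.54,-.2,-.12,.196,.207);rep("panA",W,.41,.51,-.26,-.05,.178,.186)
rep("barB",W,.585,.61,.23,.31,.198,.21);rep("web",W,.53,.6,.2,.33,.23,.26)
E
```

```text
[ 0.1 -0.2  0.1] 57.175
barA 685 rect [ 479. -160.] [85. 14.] 76.7 z [0.2   0.201 0.202]
panA 1010 rect [ 472. -155.] [169.  40.] 79.2 z [0.179 0.181 0.182]
barB 331 rect [597. 269.] [16. 25.] 89.3 z [0.2   0.205 0.206]
web 807 rect [569. 268.] [11. 85.] 2.4 z [0.233 0.241 0.242]
```

View pics/s9.png

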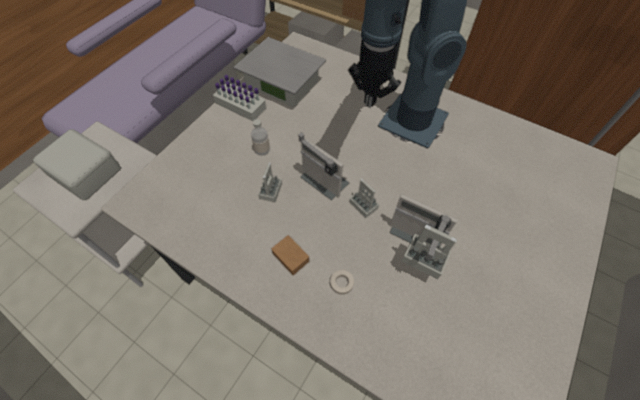

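View pics/w9.png

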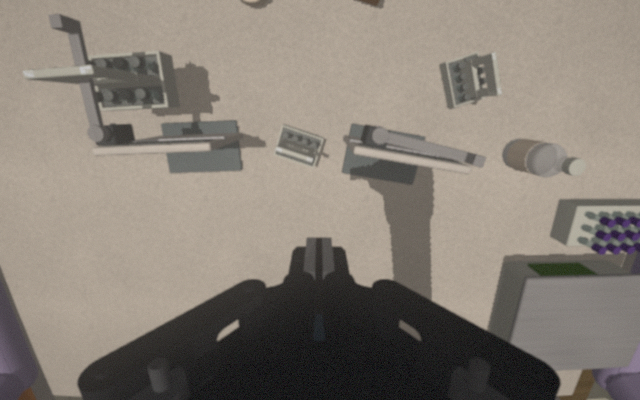

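In the wrist view hook A lies flat along its panel from (375,135) to (475,158). The caddy hangs on hook B, its web at about (60,74). In the scene view the bystanders are unmoved: bottle (260,140), box (290,254), roll (342,281).

```bash
python3 -c "
from workcell import bot
bot.hand_in();print(bot.current_t())"
```

```text
the job is handed in; nothing more can be done
the job is handed in; nothing more can be done
```

The job is handed in, at about 57 s on the robot's clock, and no verdict was reported. All forces below are wrist readings taken as the force between fingers and hook; I could not read the joint angles directly.

- **Hook B:** I pushed it out with closed fingers and held it at its stop at about 14 N sideways (about 15.5 N in all).
- **Caddy:** I took the largest caddy by its web, lifted it 29 mm, slid it off past hook A's post and hung it on hook B. The highest load on hook B was about 10 N while setting it down. In the last look its web was level, with its top 36 mm above the bar top (as expected when hanging) and about 70 mm out from the hinge.
- **Hook A:** I folded it and held it at its stop at about 15.5 N sideways (about 19.5 N in all). The camera shows its bar about 89° from where it started.
- **Bystanders and robot:** The roll, box and bottle look unmoved in the final picture. The hand was clear of everything, with about 0 N on it.

**What disagreed:**
- **Hinge B position:** My first estimate was about 7 mm off along the panel, because I took the post's centre to be 118 mm from the axis. The two bar directions put it at about 124 mm, and I corrected this before hanging the caddy.
- **Force during the fast sweeps:** The wrist read close to zero while I swept both hooks quickly. I checked by camera that each hook had followed before pressing it.

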